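# Lock a sole form in the sloping cradle

### The job

Clamp the wooden sole form in the sloping cradle. Lift the orange stop out of its notches, shift it along the rails over the steel bars and drop it fully home into the free pair of notches next to the form; then take the red-handled wooden wedge from the bench, lay it flat on the cradle between the form's brass heel and the stop, thin end down-slope, and drive it down-slope until the form is pushed hard against the dark toe block and everything is tight. Leave the steel bars in their notches, and do not move the glue bottle, tape roll or mug.

Things in the scene. Friction and masses are not known exactly. Their poses are not given: they have to be found in the camera images.
- bed (a point): Middle of the top face of the cradle's fixed plywood bed (188 x 330 mm), 54 mm above the bench. The bed slopes 25 degrees, rising away from the robot. Axes here are the BED FRAME: x up the slope, y level along the rails to the left, z square to the bed. Rails (aluminium) lie at x -94 to -80 and 80 to 94 mm along y; their tops are 34 mm high right of the notches.
- goal_notch (a point): Point midway between the two free notches next to the form, at the height of the notch floors: bed frame x 0, y 45, z 8 mm; axes as the bed frame. Both rails have four notches, at y = 45, 77, 109, 141 mm, each 15 mm wide in y, floor 8 mm above the bed, round-topped teeth between them reaching 43 mm above the bed.
- toe_face (a point): Point on the fixed dark toe block's left face that the form's toe must meet: bed frame x -45, y -140, z 18 mm; axes as the bed frame. The block is 40 mm high and spans x -80 to 60 mm.
- stop_plate (a point): Middle of the loose orange stop's cross plate, level with the underside of its ears. Axes as the bed frame while seated. The plate spans x -76 to 76, y -6 to 6 mm and from 6 mm below to 36 mm above this point; its ears (12 mm thick, 26 high) reach x -92 to 92 and rest on the notch floors. Starts in the notches at y = 77, 109 or 141; must end at goal_notch (play 1.5 mm in y, 4 in x).
- stop_grip (a point): Grip point on the flag handle of the same stop (0.3 kg), (0, 30, 70) mm from stop_plate in its axes. The handle is a panel 14 mm thick in x, reaching 22 mm to the right and 68 mm to the left of this point, 14 mm above and 20 mm below it, square to the bed; a 14 mm thick neck joins it to the plate.
- bar1_mid (a point): Middle of a loose plain steel bar, 184 x 12 x 30 mm, lying across the rails in a pair of notches, its top 32 mm above the bed. To stay where it is.
- bar2_mid (a point): Middle of a second, equal steel bar in another pair of notches. The bars and the stop start in the notches at y = 77, 109 and 141, in any order.
- form_heel (a point): Middle (half-way up) of the brass heel face of the loose sole form: waxed wood, white paper on top, 160 x 70 x 36 mm, 0.7 kg, lying along the lower rail, round toe to the right. Axes as the bed frame. The face looks left, cut at 12 degrees: y +7 mm at its lower edge (x -33), -7 at its upper edge (x 33). Toe tip at y -160. Starts 4 to 8 mm short of toe_face; home at bed frame y = 20 mm.
- wedge_flat (a point): Point on the wooden wedge's flat side face, at mid-length and mid-height (waxed, 0.15 kg, starts flat on the bench, handle up). Axes: x to the thick end, z up, y out of the flat face. 80 mm long (x -40 to 40), 42 high, 16 thick at the thin end, 33 at the thick end; the opposite face slants 12 degrees like the heel. In place: axes as the bed frame, flat face on the stop's plate, slant on the heel.
- wedge_grip (a point): Grip point on the wedge's red post handle, (-2, -16, 49) mm from wedge_flat in its axes. Handle 36 (x) by 14 (y) mm, centred here, from 28 mm below to 16 mm above. Wedge on the bed: this point is 70 mm above it. At bed frame x = 24 mm the wedge lies clear above the heel, short of the upper rail; driven tight it is at x about -28, y about 24 mm. Pushing takes 2 to 10 N until tight.
- glue_mid (a point): Middle of a white glue bottle, 60 mm diameter, 170 mm high, standing on the bench. Leave alone.
- tape_mid (a point): Middle of a paper tape roll, 84 mm diameter, 25 mm high, lying on the bench. Leave alone.
- mug_mid (a point): Middle of a blue mug, 80 mm diameter, 90 mm high, standing on the bench. Leave alone.
Not all that is in view belongs to the job. There is more than one size of the part that bears wedge_flat; the job needs the smallest. Of the things shaped like the part that bears stop_plate, the orange one is meant.

How it is judged:
By the outcome, as a careful person would: the job done as asked, in the order asked, and still so for the second after the job is handed in, with the robot touching nothing.
It also fails if it takes over 72 s, if anything falls off the work surface, if the arm or the gripper's body presses on something with over 40 N, if the wrist force passes 120 N, or if a joint passes its speed limit or range.

### The arm

A 6-joint arm with a two-finger parallel gripper is mounted at the origin on the work surface. World frame = base frame: x ahead of the robot, y to its left, z up, the work surface at z = 0. Lengths are in m, angles in degrees, forces in N, time in s.
With the tool pointing down it reaches from about 0.375 to 0.925 m from the base axis. Payload 5.7 kg.
Tool frame: the origin (TCP) lies on the front face of the gripper's body, between the roots of the fingers; the fingertips stand 73 mm ahead of it and the grasp point (between the pads) lies 54 mm ahead of it (arm.tcp_to_tips is the x of the fingertips in the tool frame, in m); x points along the fingers, z is the direction in which the jaws open and shut, and the axes are right-handed (so a half turn about x gives the same grasp; the last joint's range is limited). The gripper opens to 85 mm and grips with 20 to 120 N. Pads are 22 mm wide; open, the fingers measure 114 mm over their backs; the gripper's body (76 mm by 85 mm) begins 54 mm behind the grasp point. The pads swing forward as they close: fully open they stand 13 mm farther back than shut.
Start: joints at [-78.214, 20.558, 86.54, -0, 72.909, -6.595], TCP at [0.189, -0.569, 0.304] pointing down, gripper open.
Joint ranges: [-170.27, 170.27], [-57.76, 135], [12.27, 136.19], [-55.21, 235.2], [11.17, 155.16], [-170.74, 170.74]. Speed limits (degrees/s): [136.94, 136.94, 180, 180, 180, 180].

### API

Orientations are given as [roll, pitch, yaw] about the fixed x, y, z axes, in that order (R = Rz(yaw) Ry(pitch) Rx(roll)).
In Python, from workcell import arm gives the robot as it stands.
- The arm moves only by the shell command python3 -m jog 'ROWS'. ROWS is JSON, a list of rows, each a list of 7 numbers: the shift along the tool's x, y, z in m, then the turn, a rotation vector about the tool's x, y, z in degrees, then the opening, from -1 (shut) to 1 (fully open). In form: [[tx, ty, tz, rx, ry, rz, fingers], ...]. A call has 1 to 20 rows; each row is the pose to reach, as a shift and turn from the pose commanded when the call began, along the tool's axes at that moment; what a row does not reach only later rows make up. A row lasts 1/10 s, in which the tool goes at most 50 mm and 8.59 degrees, less where a joint would pass 70% of its speed; a pose out of reach is approached as far as the arm can. A call with a gripper value outside its range is refused whole. The fingers move at their own pace and stop on an object; the grip force is fixed at half the most. Time passes only in rows, so rows that repeat a pose let the fingers close. It gives the time, the measured TCP pose, the force and the opening at its end, in the units of the state.
- arm.observe(): the state, without advancing time (a new reading comes with each control period).
- arm.read_camera(name): name is "scene" or "top" or "wrist"; returns a dict with "img" (384x512x3 uint8, red, green, blue), "vertical_fov" (degrees; the focal length in pixels is half the picture's height over the tangent of half this angle, whatever the lens; pixels are square), "cx", "cy" (the principal point, pixels), "k1" (the pictures are not rectified: a ray, as slopes to the right and down, at radius r is drawn at 1 + k1 r^2 times it, then the intrinsics apply), "R" (3x3) and "t" (3): a world point X has camera coordinates R X + t. Camera axes: x right, y down, z forward; pixel columns grow to the right and rows downward; lengths in m; the calibration is good to about 2 mm. A picture is of the moment at which its call begins. There is no depth.
- arm.sign_off(): hands the job in, once; it reports no verdict.
Trained networks look in a picture, given as the dict that the camera call returned (one of the last four; its "shot" number tells which), for a name from the list of things; names that differ only in an ending like _2 or _b are one class to them, and where a whole thing is asked for, a point or a joint stands for the part that bears it (a point fixed in the world has none). Each returns a list of dicts, best first, with "conf" (0 to 1); they miss things now and then, are a little off and sometimes report something else, mostly with a low value. They report only what shows in the picture. A call takes as long as a camera call. They do not tell look-alikes from the thing itself.
- arm.spot_in(picture, thing): "centre" ([x, y, z] in m, in world coordinates, good to about 4 mm: the middle of the surface that is visible of it).
The state is a dict: "time_s": time; "joint_pos": joint angles; "qvel": joint speeds; "joint_torque": joint torques, N m; "tool_pos": TCP position; "ee_rot": TCP orientation; "force": force on the tool from outside, world axes, zero at the start; "wrist_torque": the same for the moment, N m; "finger_gap": opening from 0.0 (shut) to 1.0 (fully open).
Only numpy, scipy, OpenCV 4.12 (cv2) and the standard library are available. Lean on these libraries where they do the work, as an engineer would, in place of code of your own. Each camera call takes 0.05 s, during which the arm holds its last target.

## Working session

There is one attempt and no reset: what is moved stays moved. The work goes in short steps, Python scripts to look and compute and a shell command to move; the robot and the scene stay as the last step left them, time stands still between calls to the robot, and variables do not carry over. Pictures are saved under pics/ and viewed, and the job is handed in when it is done.

```bash
mkdir -p pics; ls; cat > h.py <<'E'
from workcell import arm
import numpy as np, cv2
from scipy.spatial.transform import Rotation as Ro
def shot(n,f=None):
    p=arm.read_camera(n)
    if f: cv2.imwrite('pics/'+f,cv2.cvtColor(p['img'],cv2.COLOR_RGB2BGR))
    return p
def foc(p): return p['img'].shape[0]/2/np.tan(np.radians(p['vertical_fov']/2))
def proj(p,X):
    X=np.atleast_2d(X);c=X@np.array(p['R']).T+np.array(p['t'])
    s=c[:,:2]/c[:,2:];r2=(s**2).sum(1,keepdims=True)
    return s*(1+p['k1']*r2)*foc(p)+[p['cx'],p['cy']]
def ray(p,uv):
    d=(np.array(uv,float)-[p['cx'],p['cy']])/foc(p);s=d.copy()
    for _ in range(30): s=d/(1+p['k1']*(s@s))
    R=np.array(p['R']);return -R.T@np.array(p['t']),R.T@np.array([s[0],s[1],1])
def onplane(p,uv,z):
    o,d=ray(p,uv);return o+d*(z-o[2])/d[2]
def tri(a,b):
    A=np.zeros((3,3));B=np.zeros(3)
    for p,uv in (a,b):
        o,d=ray(p,uv);d=d/np.linalg.norm(d);M=np.eye(3)-np.outer(d,d);A+=M;B+=M@o
    return np.linalg.solve(A,B)
E
python3 - <<'E'
from h import *
np.set_printoptions(precision=4,suppress=True)
print(arm.observe())
names="bed goal_notch toe_face stop_plate stop_grip bar1_mid bar2_mid form_heel wedge_flat wedge_grip glue_mid tape_mid mug_mid".split()
for c in ("scene","top","wrist"):
    p=shot(c,c+'0.png'); print(c,p['vertical_fov'],p['k1'],-np.array(p['R']).T@p['t'])
    for n in names:
        try:
            for d in arm.spot_in(p,n)[:4]: print(c,n,np.array(d['centre']),round(d['conf'],2),proj(p,d['centre']))
        except Exception as e: print(n,e)
print(arm.observe()['time_s'])
E
```

```text
pics
{'time_s': 0.0, 'joint_pos': array([-78.214 ,  20.5978,  86.6013,  -0.0003,  72.908 ,  -6.5957]), 'qvel': array([ 0.0675,  0.1236, -0.046 ,  0.0375, -0.173 ,  0.0052]), 'joint_torque': array([ -0.0006, -52.7621, -27.8627,  -0.0001,   0.0132,  -0.    ]), 'tool_pos': array([ 0.1891, -0.5688,  0.303 ]), 'ee_rot': array([173.569 ,  89.8929, 101.9509]), 'force': array([ 0.0133, -1.2902,  0.4135]), 'wrist_torque': array([0.0032, 0.0241, 0.0761]), 'finger_gap': 1.0024072984767844}
scene 44.4231007383644 -0.005312950371443109 [1.2053 0.2397 1.2984]
scene bed [ 0.6609 -0.2823  0.1109] 0.72 [[175.5461 185.8646]]
scene bed [ 0.643  -0.0122  0.073 ] 0.64 [[260.6962 222.6302]]
scene goal_notch [ 0.6417 -0.0042  0.0696] 0.85 [[263.3537 223.8714]]
scene goal_notch [ 0.5728 -0.0307  0.0693] 0.29 [[265.2044 201.8598]]
scene toe_face [ 0.6416 -0.0083  0.0715] 0.55 [[262.1064 222.9989]]
scene stop_plate [0.7793 0.3437 0.0432] 0.95 [[359.1606 321.2634]]
scene stop_plate [0.6276 0.1701 0.118 ] 0.59 [[322.9775 236.6534]]
scene stop_grip [0.7819 0.3442 0.0446] 0.87 [[359.1141 322.0878]]
scene stop_gri
[... 1899 characters left out ...]
205.4476 167.553 ]]
top wedge_grip [ 0.4727 -0.4921  0.0533] 0.86 [[383.0865 209.7712]]
top wedge_grip [ 0.32   -0.3923  0.058 ] 0.66 [[354.8493 258.0347]]
top wedge_grip [ 0.4477 -0.3599  0.0377] 0.62 [[342.5372 218.7601]]
top wedge_grip [ 0.6407 -0.2856  0.1132] 0.24 [[321.1308 157.5653]]
top glue_mid [ 0.6419 -0.283   0.1149] 0.87 [[320.3654 157.1336]]
top tape_mid [ 0.3873 -0.2142  0.0276] 0.53 [[298.3974 238.5995]]
top mug_mid [0.3454 0.322  0.0312] 0.88 [[135.3886 255.3874]]
wrist 67.82230691740438 0.024087086034675645 [ 0.2655 -0.5445  0.3741]
wrist wedge_flat [ 0.2938 -0.4316  0.0612] 0.56 [[154.1516  25.9672]]
wrist wedge_grip [ 0.29   -0.4313  0.0568] 0.89 [[154.5938  31.0934]]
2.1
```

View pictures.

View pics/scene0.png

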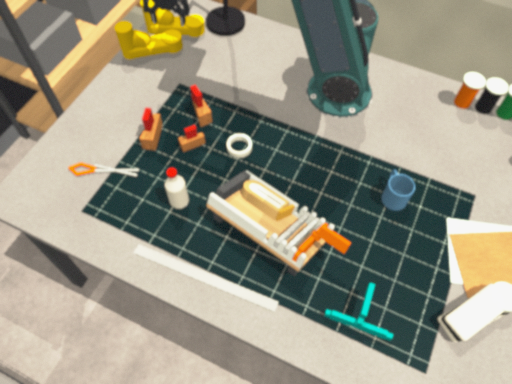

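View pics/top0.png

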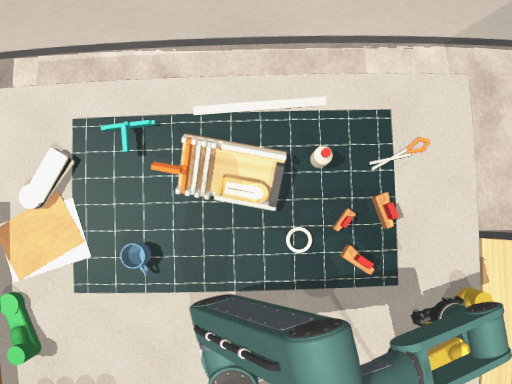

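```bash
python3 - <<'E'
import cv2
a=cv2.imread('pics/top0.png');cv2.imwrite('pics/t1.png',cv2.resize(a[180:300,290:420],None,fx=5,fy=5,interpolation=2))
cv2.imwrite('pics/t2.png',cv2.resize(a[100:220,130:290],None,fx=5,fy=5,interpolation=2))
a=cv2.imread('pics/scene0.png');cv2.imwrite('pics/s1.png',cv2.resize(a[60:180,120:260],None,fx=5,fy=5,interpolation=2))
E
```

```text
(no output)
```

View pics/t1.png

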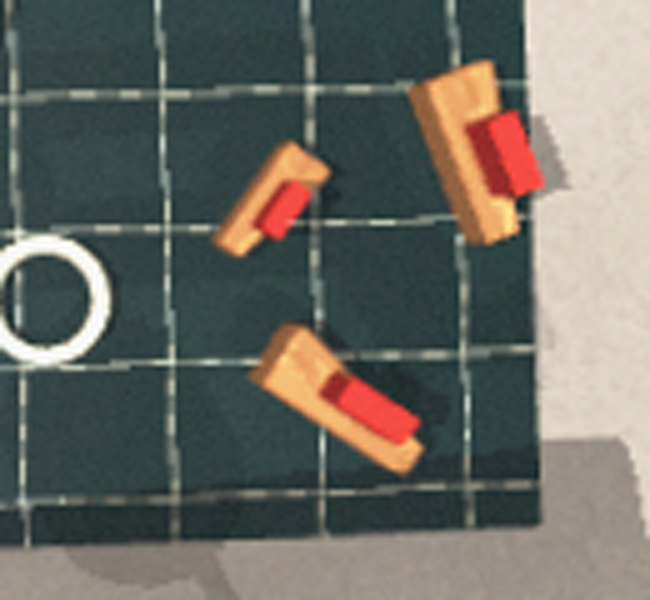

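View pics/t2.png

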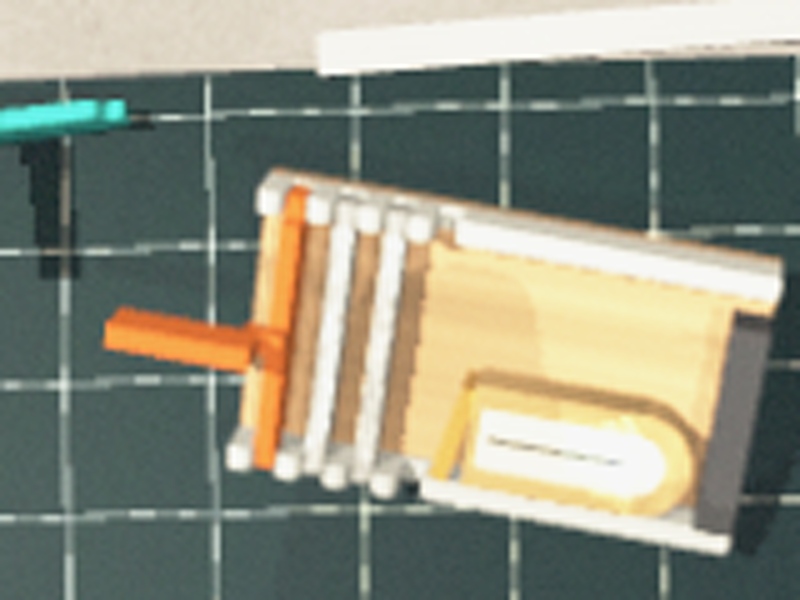

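View pics/s1.png

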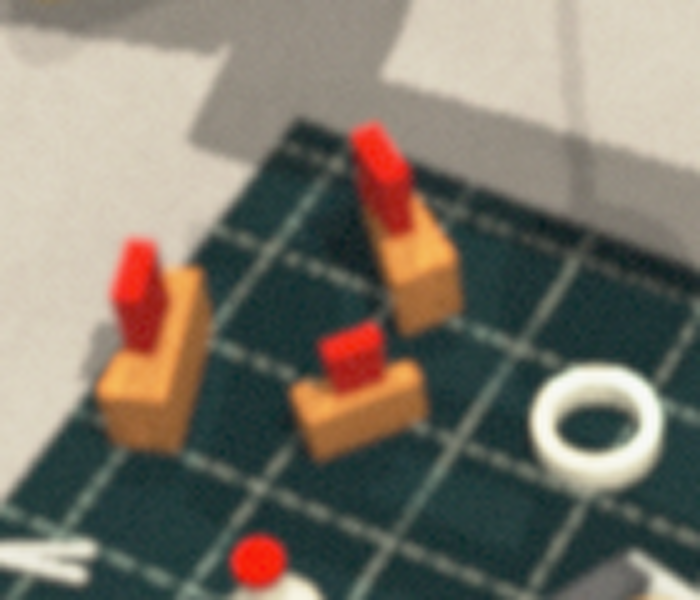

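```bash
cat >> h.py <<'E'
from scipy.optimize import least_squares
def bedT(q,slope=25.):
    R=Ro.from_euler('z',q[2]).as_matrix()@Ro.from_euler('y',-slope,degrees=True).as_matrix()
    return R,np.array([q[0],q[1],0.054])
def b2w(q,P):
    R,t=bedT(q);return np.atleast_2d(P)/1000.@R.T+t
def w2b(q,X):
    R,t=bedT(q);return (np.atleast_2d(X)-t)@R*1000
def fitbed(obs,q0=(0.62,-0.01,-0.17)):
    # obs: list of (p, uvs, bedpts)
    f=lambda q:np.concatenate([(proj(p,b2w(q,B))-uv).ravel() for p,uv,B in obs])
    r=least_squares(f,q0,loss='soft_l1');return r.x,f(r.x).reshape(-1,2)
def draw(p,q,fn,crop=None,k=1,extra=()):
    im=cv2.cvtColor(p['img'],cv2.COLOR_RGB2BGR)
    if crop: u0,v0,u1,v1=crop
    else: u0,v0,u1,v1=0,0,512,384
    im=cv2.resize(im[v0:v1,u0:u1],None,fx=k,fy=k,interpolation=2)
    L=[]
    def box(a,b,c):
        x0,x1=a;y0,y1=b;z0,z1=c
        for z in (z0,z1): L.append([(x0,y0,z),(x1,y0,z),(x1,y1,z),(x0,y1,z),(x0,y0,z)])
    L.append([(-94,-165,0),(94,-165,0),(94,165,0),(-94,165,0),(-94,-165,0)])
    for s in (-1,1):
        L.append([(s*94,-165,34),(s*94,37,34),(s*80,37,34),(s*80,-165,34),(s*94,-165,34)])
        for y in (45,77,109,141): L.append([(s*80,y-7.5,8),(s*80,y+7.5,8),(s*94,y+7.5,8),(s*94,y-7.5,8),(s*80,y-7.5,8)])
    L.append([(-80,-140,40),(60,-140,40)])
    for e in extra: L.append(e)
    for l in L:
        l=np.array(l,float);pts=np.concatenate([np.linspace(l[i],l[i+1],8) for i in range(len(l)-1)])
        uv=(proj(p,b2w(q,pts))-[u0,v0]+.5)*k-.5
        cv2.polylines(im,[np.round(uv*8).astype(np.int32)],False,(255,0,255),1,cv2.LINE_AA,3)
    cv2.imwrite('pics/'+fn,im)
def delta(pos,R):
    o=arm.observe();Rc=Ro.from_euler('xyz',o['ee_rot'],degrees=True)
    d=Rc.inv().apply(np.array(pos)-o['tool_pos']);r=(Rc.inv()*Ro.from_matrix(R)).as_rotvec(degrees=True)
    return d,r
E
python3 - <<'E'
from h import *
np.set_printoptions(precision=4,suppress=True)
p=shot('top');s=shot('scene')
uv=(np.array([[735,312],[697,525],[782,262],[730,552],[445,207],[425,490]])+.5)/5+[130,100]-.5
B=[[60,-140,40],[-80,-140,40],[94,-165,34],[-94,-165,34],[94,37,34],[-94,37,34]]
q,r=fitbed([(p,uv,B)]);print(q,np.degrees(q[2]),r)
draw(p,q,'d1.png',(170,120,300,220),6); draw(s,q,'d2.png',(190,160,360,280),4)
Rc=Ro.from_euler('xyz',arm.observe()['ee_rot'],degrees=True);print(Rc.as_matrix())
print(w2b(q,[0.5535,-0.0384,.0678]),w2b(q,[0.6265,0.1532,0.1142]))
E
```

```text
[ 0.6188  0.0006 -0.1918] -10.989637663586626 [[-0.5654  0.3527]
 [-0.1969 -1.2987]
 [-0.1334  0.7716]
 [ 0.2053 -2.2224]
 [ 2.8915  1.1888]
 [-0.3648 -0.0499]]
[[-0.      0.949   0.3153]
 [ 0.0001  0.3153 -0.949 ]
 [-1.     -0.     -0.0001]]
[[-45.5708 -50.7041  36.4766]] [[  5.883  151.2983  63.68  ]]
```

View pics/d1.png

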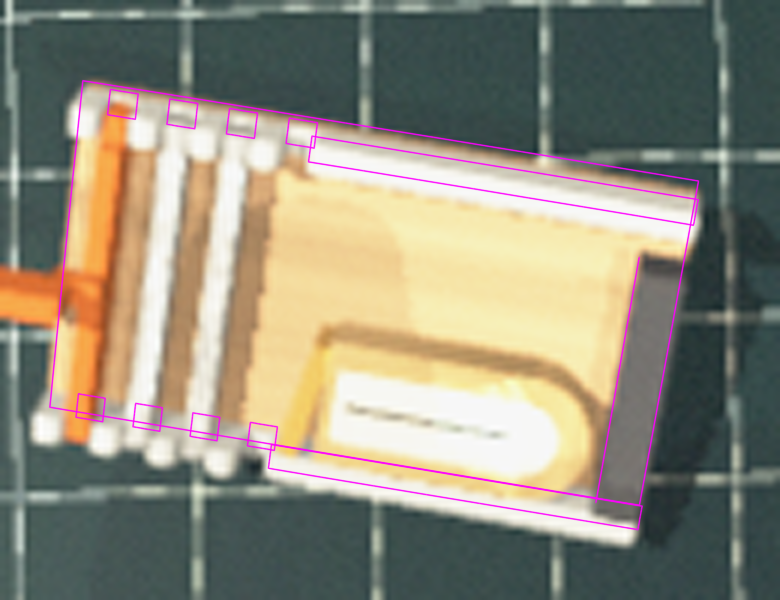

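View pics/d2.png

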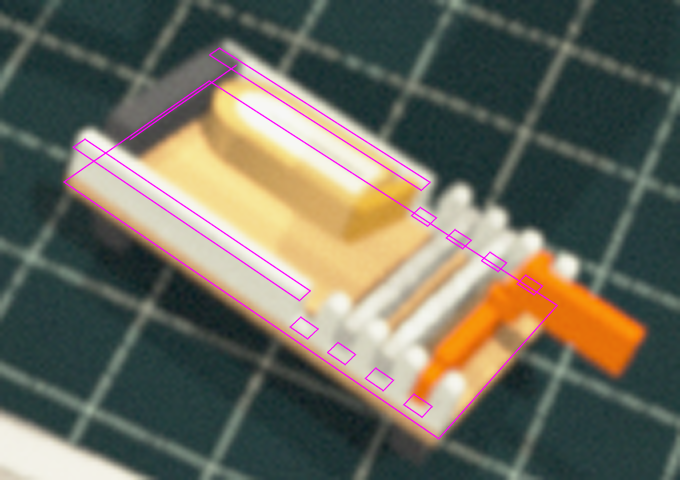

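```bash
python3 - <<'E'
from h import *
np.set_printoptions(precision=4,suppress=True)
q=[0.615,0.0,-0.19];R,t=bedT(q)
Rt=np.column_stack([-R[:,2],R[:,1],R[:,0]])
pos=b2w(q,[0,-40,260])[0];d,r=delta(pos,Rt);print(pos,d,r,np.linalg.norm(r))
E
```

```text
[ 0.4995 -0.0185  0.2896] [ 0.0143  0.4682 -0.4249] [-59.7308 -22.6046  13.2401] 65.22294979216298
```

```bash
python3 -m jog '[[0.014,0.468,-0.425,-59.7,-22.6,13.2,1],[0.014,0.468,-0.425,-59.7,-22.6,13.2,1],[0.014,0.468,-0.425,-59.7,-22.6,13.2,1],[0.014,0.468,-0.425,-59.7,-22.6,13.2,1],[0.014,0.468,-0.425,-59.7,-22.6,13.2,1],[0.014,0.468,-0.425,-59.7,-22.6,13.2,1],[0.014,0.468,-0.425,-59.7,-22.6,13.2,1],[0.014,0.468,-0.425,-59.7,-22.6,13.2,1],[0.014,0.468,-0.425,-59.7,-22.6,13.2,1],[0.014,0.468,-0.425,-59.7,-22.6,13.2,1],[0.014,0.468,-0.425,-59.7,-22.6,13.2,1],[0.014,0.468,-0.425,-59.7,-22.6,13.2,1],[0.014,0.468,-0.425,-59.7,-22.6,13.2,1],[0.014,0.468,-0.425,-59.7,-22.6,13.2,1],[0.014,0.468,-0.425,-59.7,-22.6,13.2,1],[0.014,0.468,-0.425,-59.7,-22.6,13.2,1],[0.014,0.468,-0.425,-59.7,-22.6,13.2,1],[0.014,0.468,-0.425,-59.7,-22.6,13.2,1]]'
python3 - <<'E'
from h import *
np.set_printoptions(precision=4,suppress=True)
o=arm.observe();print(o['qvel'],o['joint_pos'])
p=shot('wrist','w1.png')
import pickle;pickle.dump(p,open('w1.pkl','wb'))
for n in ('stop_plate','stop_grip','form_heel','bar1_mid','bed','goal_notch'):
    for d in arm.spot_in(p,n)[:2]: print(n,w2b([0.615,0.0,-0.19],d['centre']),d['conf'],proj(p,d['centre']))
E
```

```text
time_s: 4.0
tool_pos: [0.4989, -0.0197, 0.2899]
ee_rot: [-0.1, 65.0, -11.1]
force: [0.4, -0.6, -0.2]
finger_gap: 0.999
[ 0.2542  0.1225 -0.1201  0.0118 -0.1187  0.2322] [ -9.8753   4.5516 115.3989  -0.9002  35.0815   1.7948]
form_heel [[-49.2617 -39.4887  35.66  ]] 0.84 [[210.2493 172.1366]]
bar1_mid [[ 2.2718 79.2629 26.9664]] 0.85 [[258.6429  49.6431]]
bed [[20.0217 -3.8259 11.0762]] 0.73 [[274.5439 135.1274]]
bed [[ 4.1927 77.5558 24.526 ]] 0.31 [[260.6093  51.9794]]
```

View pics/w1.png

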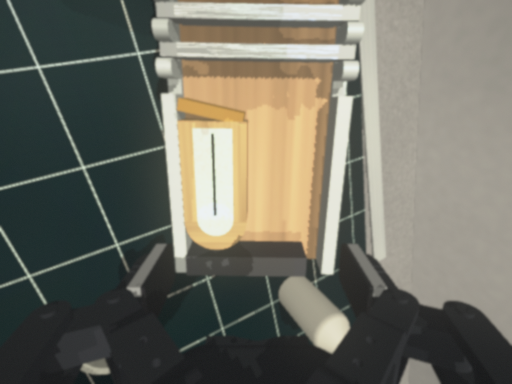

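```bash
python3 - <<'E'
import cv2
a=cv2.imread('pics/w1.png');cv2.imwrite('pics/w1a.png',cv2.resize(a[0:140,145:385],None,fx=3.3,fy=3.3,interpolation=2));cv2.imwrite('pics/w1b.png',cv2.resize(a[150:290,145:385],None,fx=3.3,fy=3.3,interpolation=2))
E
```

```text
(no output)
```

View pics/w1a.png

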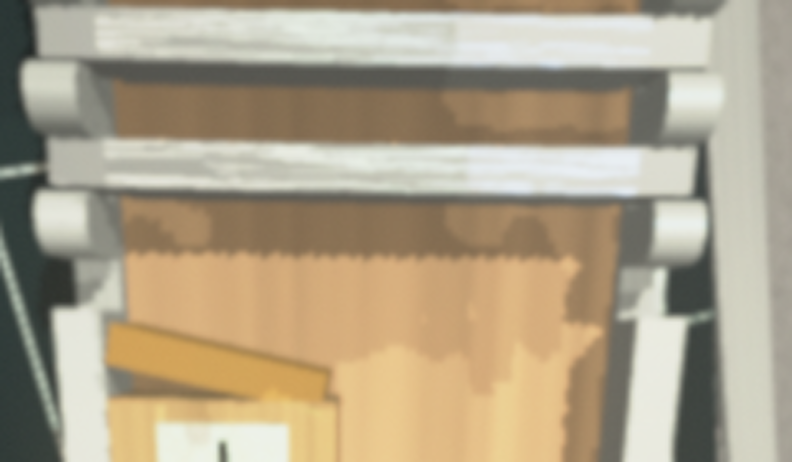

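View pics/w1b.png

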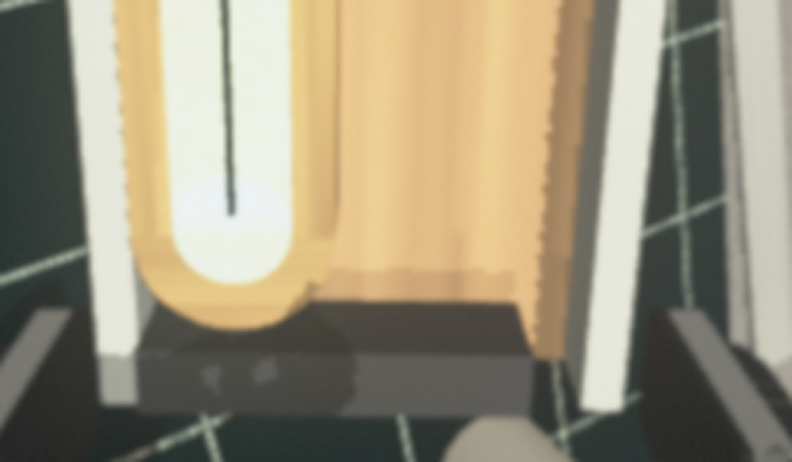

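```bash
python3 - <<'E'
from h import *
import pickle
np.set_printoptions(precision=4,suppress=True)
p=pickle.load(open('w1.pkl','rb'))
a=(np.array([[52,308],[103,308],[637,318],[688,318]])+.5)/3.3+[145,0]-.5
b=(np.array([[101,405],[580,409],[628,410],[530,353],[137,353],[515,303]])+.5)/3.3+[145,150]-.5
B=[[-94,37.5,34],[-80,37.5,34],[80,37.5,34],[94,37.5,34],[-94,-165,34],[80,-165,34],[94,-165,34],[60,-140,40],[-80,-140,40],[60,-140,0]]
uv=np.vstack([a,b])
q,r=fitbed([(p,uv,B)]);print(q,np.degrees(q[2]));print(r)
# free z and slope check
f=lambda v:(proj(p,(np.array(B)/1000)@Ro.from_rotvec(v[3:]).as_matrix().T+v[:3])-uv).ravel()
R,t=bedT(q);x0=np.r_[t,Ro.from_matrix(R).as_rotvec()]
s=least_squares(f,x0);print('6dof',s.x[:3],Ro.from_rotvec(s.x[3:]).as_euler('ZYX',degrees=True),abs(s.fun).max())
draw(p,q,'d3.png',(145,0,385,150),3.3)
# heel top edge corners
for c in [(106,322),(330,370)]:
    o,d=ray(p,(np.array(c)+.5)/3.3+[145,0]-.5)
    print(c)
def pl(c,z,off):
    o,d=ray(p,(np.array(c)+.5)/3.3+off-.5);ob=w2b(q,o)[0];R,_=bedT(q);db=d@R;return ob+db*(z-ob[2])/db[2]
print('heel bottom?',pl((106,322),0,[145,0]),pl((330,370),0,[145,0]))
print('heel top',pl((108,396),36,[145,0]),pl((338,400),36,[145,0]),pl((106,360),36,[145,0]),pl((328,400),36,[145,0]),'toe',pl((238,330),36,[145,150]))
E
```

```text
[ 0.6149  0.0006 -0.209 ] -11.976055568070075
[[ 0.4165  0.138 ]
 [-0.6695  0.4416]
 [ 0.4794  0.0626]
 [-0.6834  0.2256]
 [ 0.3962 -0.804 ]
 [ 0.3412 -0.0875]
 [-2.5232 -0.1909]
 [ 1.0475  0.9431]
 [-1.2085 -0.6918]
 [ 0.4407 -0.5021]]
6dof [0.6149 0.0006 0.0539] [-11.9381 -24.5523  -0.4052] 2.084363977192652
(106, 322)
(330, 370)
heel bottom? [-87.7419  33.8308   0.    ] [-13.2538  19.7642   0.    ]
heel top [-79.1575  12.6979  36.    ] [-9.3596 12.7148 36.    ] [-78.9906  23.1889  36.    ] [-12.4032  12.6665  36.    ] toe [ -43.7697 -133.6598   36.    ]
```

View pics/d3.png

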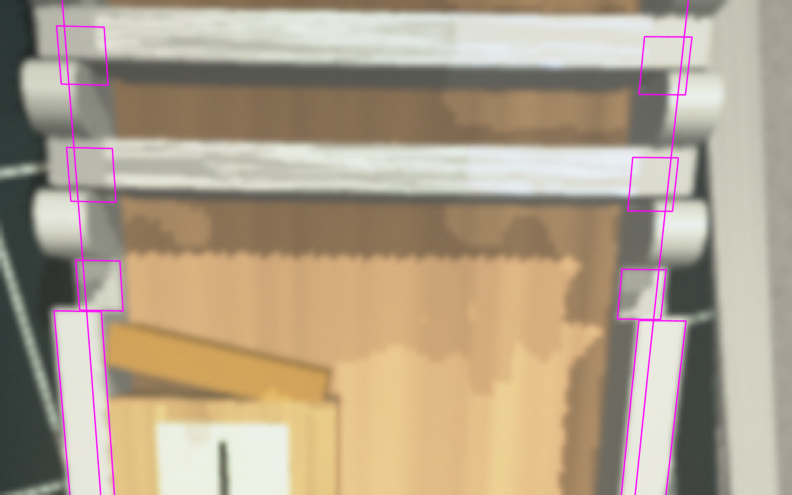

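```bash
cat >> h.py <<'E'
Q=np.array([0.6149,0.0006,-0.209])
def go(P):  # bed mm of TCP
    R,_=bedT(Q);Rt=np.column_stack([-R[:,2],R[:,1],R[:,0]])
    d,r=delta(b2w(Q,P)[0],Rt);print('delta m/deg',np.round(d,4),np.round(r,2))
def where():
    o=arm.observe();R,_=bedT(Q);print('t',round(o['time_s'],2),'tcp bed',w2b(Q,o['tool_pos'])[0].round(1),'F bed',(np.array(o['force'])@R).round(1),'gap',round(o['finger_gap'],3))
E
python3 - <<'E'
from h import *
where();go([0,171,190])
E
```

```text
t 4.35 tcp bed [  0.8 -42.8 259.9] F bed [-1.3 -0.   0.9] gap 1.003
delta m/deg [0.0715 0.2133 0.0027] [ 0.94 -0.02 -0.42]
```

```bash
python3 -m jog '[[0.0,0.05,0.002,0.9,0,-0.4,1],[0.01,0.1,0.003,0.9,0,-0.4,1],[0.03,0.15,0.003,0.9,0,-0.4,1],[0.05,0.19,0.003,0.9,0,-0.4,1],[0.07,0.213,0.003,0.9,0,-0.4,1],[0.07,0.213,0.003,0.9,0,-0.4,1],[0.07,0.213,0.003,0.9,0,-0.4,1],[0.07,0.213,0.003,0.9,0,-0.4,1]]'
python3 - <<'E'
from h import *
where()
p=shot('wrist','w2.png');t=shot('top')
import pickle;pickle.dump(p,open('w2.pkl','wb'))
ex=[]
Y=141
for z in (44,):ex.append([(-76,Y-6,z),(76,Y-6,z),(76,Y+6,z),(-76,Y+6,z),(-76,Y-6,z)])
ex.append([(-7,Y+8,92),(7,Y+8,92),(7,Y+98,92),(-7,Y+98,92),(-7,Y+8,92)])
draw(p,Q,'d4.png',None,1.5,ex)
draw(t,Q,'d5.png',(150,120,290,220),5.5,ex)
for n in ('stop_grip','stop_plate'):
    for d in arm.spot_in(p,n)[:2]: print(n,w2b(Q,d['centre']),d['conf'])
E
```

```text
time_s: 5.15
tool_pos: [0.571, 0.1838, 0.2279]
ee_rot: [-0.1, 65.0, -12.0]
force: [0.0, 0.1, 0.1]
finger_gap: 1.001
t 5.15 tcp bed [1.000e-01 1.701e+02 1.919e+02] F bed [0.1 0.1 0.1] gap 1.001
stop_grip [[ -3.81790204 155.08936252  65.77623626]] 0.68
stop_plate [[ -3.28255063 153.1832179   59.67869483]] 0.65
stop_plate [[ 85.2490041  314.89706707 -67.44704923]] 0.57
```

View pics/d4.png

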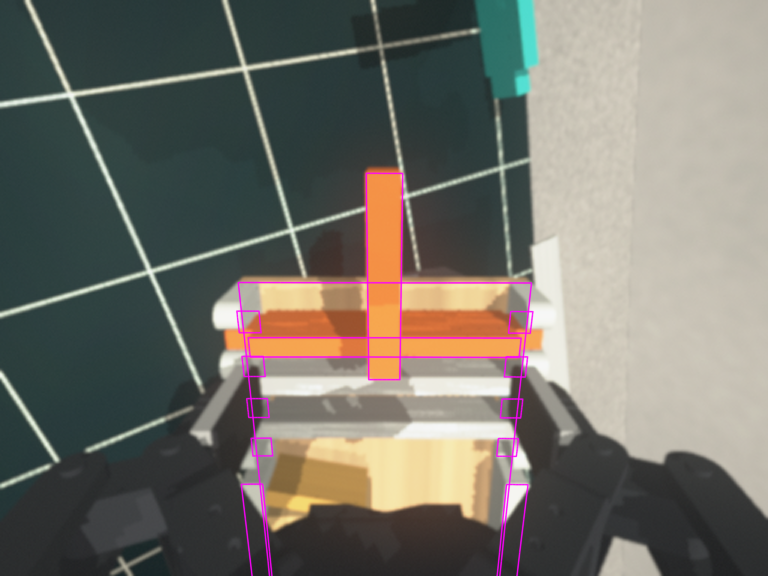

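View pics/d5.png

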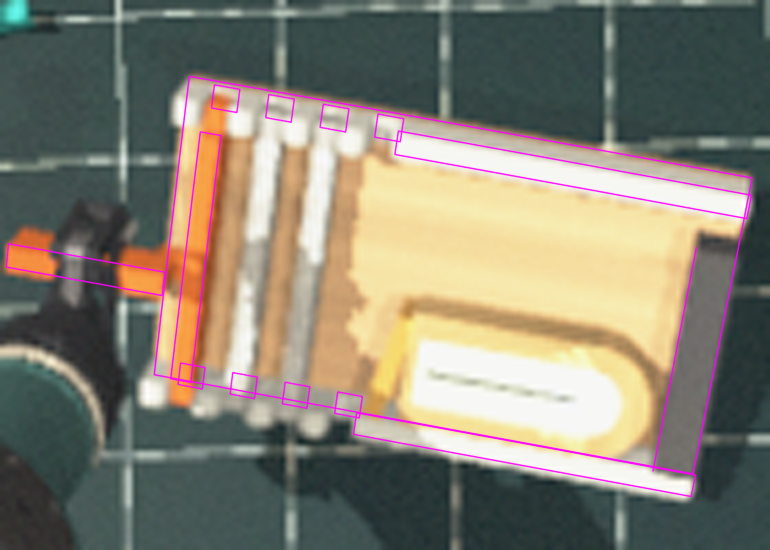

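```bash
python3 -m jog '[[0.03,0.001,0,0,0,0,1],[0.06,0.001,0,0,0,0,1],[0.06,0.001,0,0,0,0,1],[0.06,0.001,0,0,0,0,-1],[0.06,0.001,0,0,0,0,-1],[0.06,0.001,0,0,0,0,-1],[0.06,0.001,0,0,0,0,-1],[0.06,0.001,0,0,0,0,-1],[0.06,0.001,0,0,0,0,-1],[0.06,0.001,0,0,0,0,-1]]'
python3 - <<'E'
from h import *
where()
E
```

```text
time_s: 6.35
tool_pos: [0.5962, 0.1806, 0.1741]
ee_rot: [0.1, 65.0, -11.8]
force: [-4.3, 1.6, 7.2]
finger_gap: 0.154
t 6.35 tcp bed [  0.4 172.2 132.4] F bed [-1.1  0.7  8.4] gap 0.154
```

```bash
python3 -m jog '[[-0.01,0,0,0,0,0,-1],[-0.025,0,0,0,0,0,-1],[-0.04,0,0,0,0,0,-1],[-0.055,0,0,0,0,0,-1],[-0.055,0,0,0,0,0,-1],[-0.055,-0.02,0,0,0,0,-1],[-0.055,-0.04,0,0,0,0,-1],[-0.055,-0.06,0,0,0,0,-1],[-0.055,-0.08,0,0,0,0,-1],[-0.055,-0.096,0,0,0,0,-1],[-0.055,-0.096,0,0,0,0,-1],[-0.055,-0.096,0,0,0,0,-1]]'
python3 - <<'E'
from h import *
where()
p=shot('wrist','w3.png');t=shot('top','t3.png')
import pickle;pickle.dump((p,t),open('w3.pkl','wb'))
E
```

```text
time_s: 7.55
tool_pos: [0.5539, 0.091, 0.2233]
ee_rot: [0.0, 65.0, -11.9]
force: [0.2, 0.0, -1.9]
finger_gap: 0.154
t 7.55 tcp bed [  0.5  75.7 186.5] F bed [-0.6  0.1 -1.8] gap 0.154
```

View pics/w3.png

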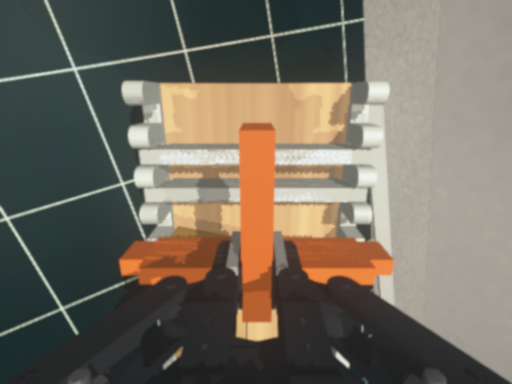

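View pics/t3.png

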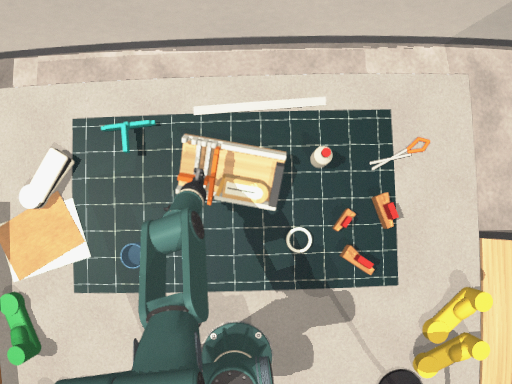

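```bash
python3 - <<'E'
from h import *
import pickle
p,t=pickle.load(open('w3.pkl','rb'))
ex=[]
Y=45;Z=62
for z in (Z,Z+26): ex.append([(-92,Y-6,z),(92,Y-6,z),(92,Y+6,z),(-92,Y+6,z),(-92,Y-6,z)])
ex.append([(-7,Y+8,Z+84),(7,Y+8,Z+84),(7,Y+98,Z+84),(-7,Y+98,Z+84),(-7,Y+8,Z+84)])
draw(p,Q,'d6.png',(100,70,410,290),2.5,ex)
E
```

```text
(no output)
```

View pics/d6.png

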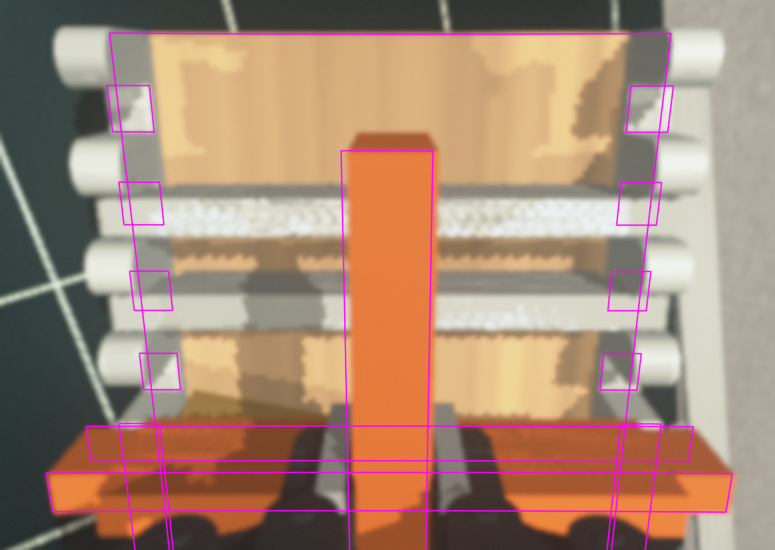

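```bash
python3 -m jog '[[0.01,0,0,0,0,0,-1],[0.02,0,0,0,0,0,-1],[0.025,0,0,0,0,0,-1],[0.03,0,0,0,0,0,-1],[0.035,0,0,0,0,0,-1],[0.04,0,0,0,0,0,-1],[0.04,0,0,0,0,0,-1]]'
python3 - <<'E'
from h import *
where()
E
```

```text
time_s: 8.35
tool_pos: [0.5703, 0.0875, 0.1862]
ee_rot: [-0.0, 65.1, -12.0]
force: [-0.4, 0.0, -3.3]
finger_gap: 0.151
t 8.35 tcp bed [  0.   75.8 145.8] F bed [-1.8 -0.1 -2.8] gap 0.151
```

```bash
python3 -m jog '[[0.005,0,0,0,0,0,-1],[0.01,0,0,0,0,0,-1],[0.013,0,0,0,0,0,-1],[0.014,0,0,0,0,0,-1],[0.014,0,0,0,0,0,-1]]'
python3 - <<'E'
from h import *
where()
p=shot('wrist');t=shot('top')
ex=[]
Y=45;Z=8
for z in (Z,Z+26): ex.append([(-92,Y-6,z),(92,Y-6,z),(92,Y+6,z),(-92,Y+6,z),(-92,Y-6,z)])
ex.append([(-7,Y+8,Z+84),(7,Y+8,Z+84),(7,Y+98,Z+84),(-7,Y+98,Z+84),(-7,Y+8,Z+84)])
draw(p,Q,'d7.png',(100,70,410,290),2.5,ex)
E
```

```text
time_s: 8.85
tool_pos: [0.576, 0.0864, 0.1741]
ee_rot: [-0.0, 65.0, -11.9]
force: [-0.4, -0.4, -3.6]
finger_gap: 0.15
t 8.85 tcp bed [1.000e-01 7.590e+01 1.325e+02] F bed [-1.8 -0.5 -3.1] gap 0.15
```

View pics/d7.png

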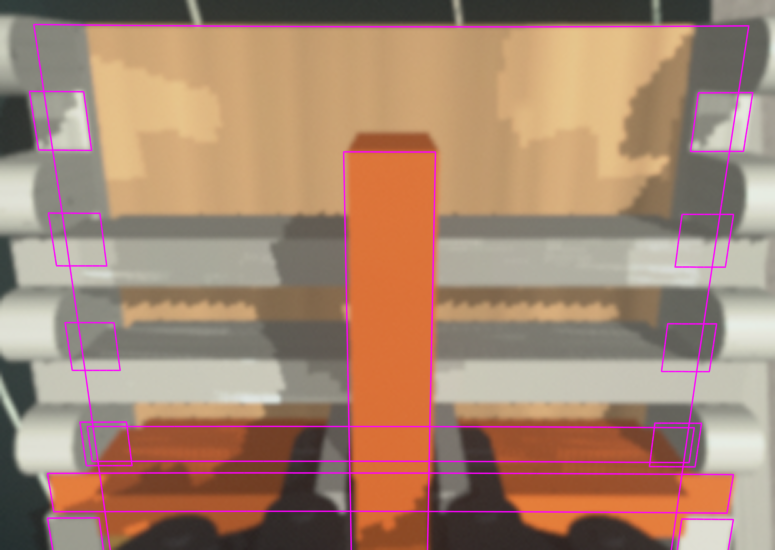

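```bash
python3 -m jog '[[0.001,0,0,0,0,0,-1],[0.002,0,0,0,0,0,-1],[0.003,0,0,0,0,0,-1]]'
python3 - <<'E'
from h import *
where()
E
```

```text
time_s: 9.25
tool_pos: [0.5765, 0.0872, 0.1734]
ee_rot: [0.2, 64.9, -11.7]
force: [-23.6, 13.5, 34.9]
finger_gap: 0.149
t 9.25 tcp bed [1.000e-01 7.670e+01 1.317e+02] F bed [-8.7  8.3 42.6] gap 0.149
```

```bash
python3 -m jog '[[-0.003,0,0,0,0,0,-1],[-0.003,0,0,0,0,0,1],[-0.003,0,0,0,0,0,1],[-0.003,0,0,0,0,0,1],[-0.003,0,0,0,0,0,1],[-0.003,0,0,0,0,0,1],[-0.04,0,0,0,0,0,1],[-0.085,0,0,0,0,0,1],[-0.12,0,0,0,0,0,1],[-0.12,0,0,0,0,0,1]]'
python3 - <<'E'
from h import *
where()
p=shot('wrist','w4.png');t=shot('top')
import pickle;pickle.dump((p,t),open('w4.pkl','wb'))
ex=[]
Y=45;Z=8
for z in (Z,Z+26): ex.append([(-92,Y-6,z),(92,Y-6,z),(92,Y+6,z),(-92,Y+6,z),(-92,Y-6,z)])
ex.append([(-7,Y+8,Z+84),(7,Y+8,Z+84),(7,Y+98,Z+84),(-7,Y+98,Z+84),(-7,Y+8,Z+84)])
draw(p,Q,'d8.png',None,1.5,ex)
# wedges in top
cv2.imwrite('pics/t4.png',cv2.resize(cv2.cvtColor(t['img'],cv2.COLOR_RGB2BGR)[195:240,325:370],None,fx=13,fy=13,interpolation=2))
E
```

```text
time_s: 10.25
tool_pos: [0.5285, 0.0973, 0.2847]
ee_rot: [0.3, 64.6, -11.6]
force: [1.1, -0.0, 0.6]
finger_gap: 0.998
t 10.25 tcp bed [  2.8  76.6 253.3] F bed [1.2 0.2 0.1] gap 0.998
```

View pics/d8.png

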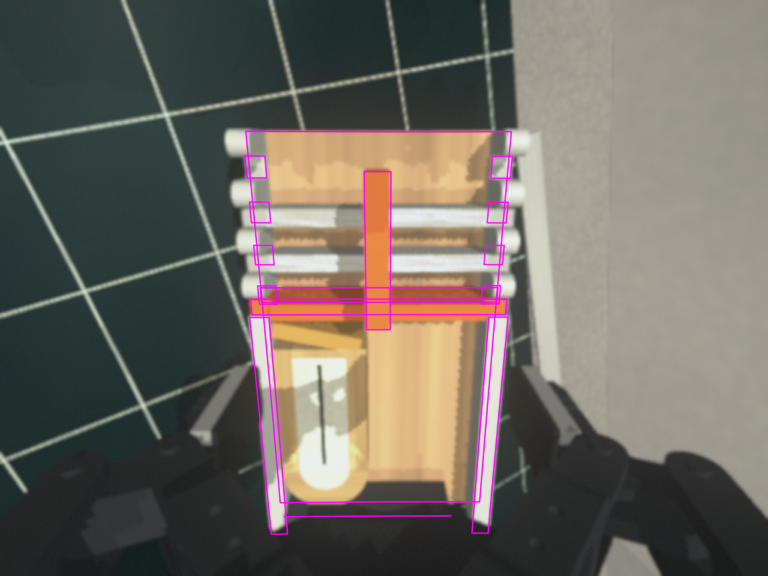

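View pics/t4.png

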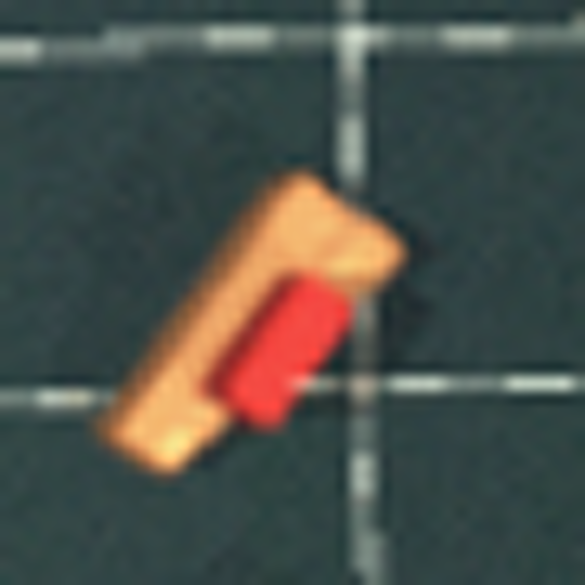

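```bash
cat >> h.py <<'E'
def goW(pos,head):
    h=np.radians(head);z=np.array([np.cos(h),np.sin(h),0]);x=np.array([0,0,-1.]);y=np.cross(z,x)
    d,r=delta(pos,np.column_stack([x,y,z]));print('delta',np.round(d,4),np.round(r,2))
E
python3 - <<'E'
from h import *
where();goW([0.447,-0.36,0.25],-41)
E
```

```text
t 10.35 tcp bed [  0.9  76.  250.2] F bed [-0.7  0.2  0.2] gap 0.999
delta [ 3.420e-02 -4.636e-01  4.000e-04] [28.62 24.55 -6.41]
```

```bash
python3 -m jog '[[0.034,-0.464,0,28.6,24.5,-6.4,1],[0.034,-0.464,0,28.6,24.5,-6.4,1],[0.034,-0.464,0,28.6,24.5,-6.4,1],[0.034,-0.464,0,28.6,24.5,-6.4,1],[0.034,-0.464,0,28.6,24.5,-6.4,1],[0.034,-0.464,0,28.6,24.5,-6.4,1],[0.034,-0.464,0,28.6,24.5,-6.4,1],[0.034,-0.464,0,28.6,24.5,-6.4,1],[0.034,-0.464,0,28.6,24.5,-6.4,1],[0.034,-0.464,0,28.6,24.5,-6.4,1],[0.034,-0.464,0,28.6,24.5,-6.4,1],[0.034,-0.464,0,28.6,24.5,-6.4,1],[0.034,-0.464,0,28.6,24.5,-6.4,1],[0.034,-0.464,0,28.6,24.5,-6.4,1]]'
python3 - <<'E'
from h import *
where()
p=shot('wrist','w5.png')
import pickle;pickle.dump(p,open('w5.pkl','wb'))
for n in ('wedge_grip','wedge_flat'):
    for d in arm.spot_in(p,n)[:3]: print(n,d['centre'],d['conf'],proj(p,d['centre']))
E
```

```text
time_s: 11.75
tool_pos: [0.4464, -0.3587, 0.2493]
ee_rot: [-144.9, 89.9, 174.2]
force: [0.2, 0.3, 0.4]
finger_gap: 1.0
t 11.75 tcp bed [   0.7 -386.5  215.2] F bed [0.3 0.3 0.3] gap 1.0
wedge_grip [0.3258, -0.3898, 0.0583] 0.94 [[189.76066877 275.03846137]]
wedge_grip [0.4962, -0.488, 0.0584] 0.83 [[375.90610345 244.17285613]]
wedge_grip [0.4523, -0.3607, 0.0409] 0.58 [[261.96701355 175.86568419]]
wedge_flat [0.4516, -0.3571, 0.0425] 0.84 [[259.13213736 174.11777499]]
wedge_flat [0.3336, -0.3871, 0.0573] 0.8 [[193.39847395 268.67943708]]
wedge_flat [0.4899, -0.4878, 0.0572] 0.66 [[370.15674661 247.0056183 ]]
```

View pics/w5.png

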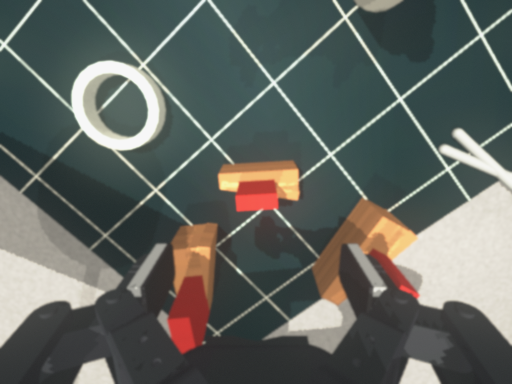

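```bash
python3 - <<'E'
import cv2
a=cv2.imread('pics/w5.png');cv2.imwrite('pics/w5a.png',cv2.resize(a[150:220,205:310],None,fx=7,fy=7,interpolation=2))
E
```

```text
(no output)
```

View pics/w5a.png

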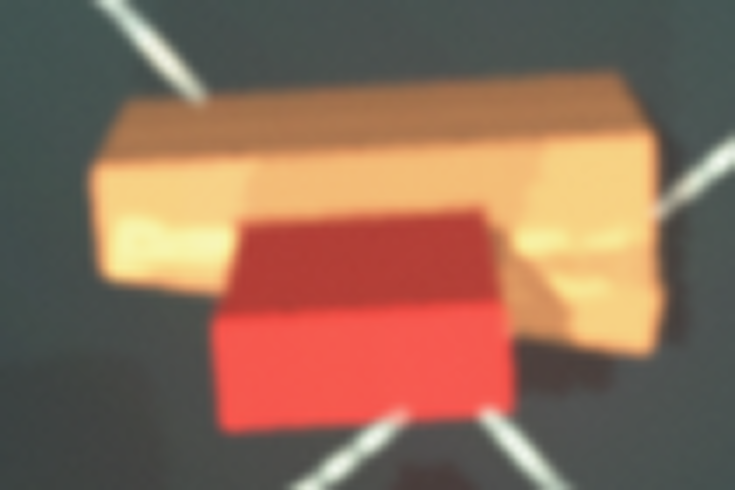

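```bash
python3 - <<'E'
from h import *
import pickle
np.set_printoptions(precision=4,suppress=True)
p=pickle.load(open('w5.pkl','rb'))
uv=(np.array([[92,163],[655,133],[130,100],[618,73],[105,278],[213,318],[502,300],[513,412],[222,432]])+.5)/7+[205,150]-.5
B=np.array([[-40,0,21],[40,0,21],[-40,0,-21],[40,0,-21],[-40,-16,21],[-20,-9,65],[16,-9,65],[16,-23,65],[-20,-23,65]])/1000.
def W(v): 
    return B@Ro.from_euler('z',v[2]).as_matrix().T+[v[0],v[1],.021]
f=lambda v:(proj(p,W(v))-uv).ravel()
s=least_squares(f,[.448,-.36,-.7]);v=s.x
print(v,np.degrees(v[2]));print(s.fun.reshape(-1,2))
g=Ro.from_euler('z',v[2]).apply([-.002,-.016,.049])+[v[0],v[1],.021];print('grip',g)
goW([g[0],g[1],g[2]+.054],np.degrees(v[2]))
E
```

```text
[ 0.4524 -0.3539 -0.6522] -37.36819528275036
[[ 0.16    0.6638]
 [-0.5241  0.2355]
 [-0.5091  0.0722]
 [-0.2307 -0.2562]
 [-0.0716 -0.6536]
 [ 0.348   0.4474]
 [ 0.5714  0.6341]
 [-0.3795 -0.3463]
 [ 0.3995 -0.9035]]
grip [ 0.4411 -0.3654  0.07  ]
delta [ 0.1257 -0.0079 -0.    ] [-3.54 -0.03  0.08]
```

```bash
python3 -m jog '[[0.03,-0.008,0,-3.5,0,0.1,1],[0.07,-0.008,0,-3.5,0,0.1,1],[0.1,-0.008,0,-3.5,0,0.1,1],[0.125,-0.008,0,-3.5,0,0.1,1],[0.125,-0.008,0,-3.5,0,0.1,1],[0.125,-0.008,0,-3.5,0,0.1,1],[0.125,-0.008,0,-3.5,0,0.1,-1],[0.125,-0.008,0,-3.5,0,0.1,-1],[0.125,-0.008,0,-3.5,0,0.1,-1],[0.125,-0.008,0,-3.5,0,0.1,-1],[0.125,-0.008,0,-3.5,0,0.1,-1],[0.125,-0.008,0,-3.5,0,0.1,-1]]'
python3 - <<'E'
from h import *
where();goW([.4411,-.3654,.124],-37.37)
E
```

```text
time_s: 13.1
tool_pos: [0.4411, -0.367, 0.1257]
ee_rot: [4.0, 89.9, -33.5]
force: [-0.2, 1.3, 5.9]
finger_gap: 0.411
t 13.1 tcp bed [ -54.7 -395.6  104.6] F bed [2.1 1.2 5.5] gap 0.411
delta [ 0.0017  0.0013 -0.001 ] [-0.12  0.06 -0.  ]
```

```bash
python3 -m jog '[[-0.02,0,0,0,0,0,-1],[-0.06,0,0,0,0,0,-1],[-0.11,0,0,0,0,0,-1],[-0.16,0,0,0,0,0,-1],[-0.17,0,0,0,0,0,-1],[-0.17,0,0,0,0,0,-1]]'
python3 - <<'E'
from h import *
where();p=shot('wrist','w6.png');go([32,19.4,205])
E
```

```text
time_s: 13.7
tool_pos: [0.4415, -0.3675, 0.2971]
ee_rot: [-6.1, 89.7, -43.6]
force: [-0.0, 0.0, -1.9]
finger_gap: 0.412
t 13.7 tcp bed [  18.2 -396.   259.7] F bed [-0.8  0.  -1.7] gap 0.412
delta m/deg [ 0.0415  0.39   -0.1455] [-25.11 -24.56   5.56]
```

View pics/w6.png

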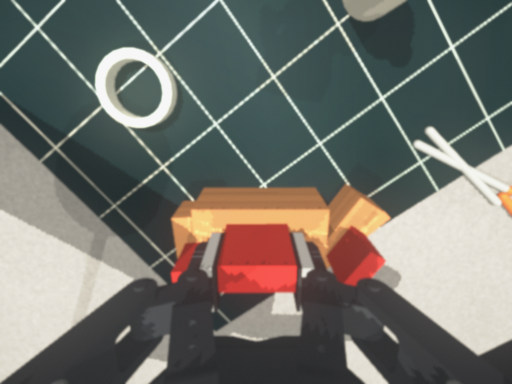

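```bash
python3 -m jog '[[0.0,0.05,-0.02,-4,-4,1,-1],[0.0,0.1,-0.04,-8,-8,2,-1],[0.0,0.15,-0.06,-12,-12,3,-1],[0.0,0.2,-0.08,-16,-16,4,-1],[0.01,0.25,-0.1,-20,-20,5,-1],[0.02,0.3,-0.12,-25.1,-24.6,5.6,-1],[0.03,0.35,-0.135,-25.1,-24.6,5.6,-1],[0.041,0.39,-0.145,-25.1,-24.6,5.6,-1],[0.041,0.39,-0.145,-25.1,-24.6,5.6,-1],[0.041,0.39,-0.145,-25.1,-24.6,5.6,-1],[0.041,0.39,-0.145,-25.1,-24.6,5.6,-1],[0.041,0.39,-0.145,-25.1,-24.6,5.6,-1]]'
cat >> h.py <<'E'
def wedgeL(gx,gy,gz):
    o=np.array([gx+2,gy+16,gz-49])
    t=[(-40,0),(40,0),(40,-33),(-40,-16),(-40,0)]
    return [[tuple(o+[a,b,z]) for a,b in t] for z in (-21,21)]+[[tuple(o+[a,b,65]) for a,b in ((-20,-9),(16,-9),(16,-23),(-20,-23),(-20,-9))]]
def stopL(Y=45,Z=8):
    ex=[]
    for z in (Z+26,): ex.append([(-92,Y-6,z),(92,Y-6,z),(92,Y+6,z),(-92,Y+6,z),(-92,Y-6,z)])
    ex.append([(-76,Y-6,Z+36),(76,Y-6,Z+36)])
    ex.append([(-7,Y+8,Z+84),(7,Y+8,Z+84),(7,Y+98,Z+84),(-7,Y+98,Z+84),(-7,Y+8,Z+84)])
    return ex
E
python3 - <<'E'
from h import *
where();go([32,19.4,205])
p=shot('wrist','w7.png')
b=w2b(Q,arm.observe()['tool_pos'])[0]
draw(p,Q,'d9.png',None,1.5,wedgeL(b[0],b[1]+1.3,b[2]-55.7)+stopL())
E
```

```text
time_s: 14.95
tool_pos: [0.5618, 0.0303, 0.2525]
ee_rot: [0.1, 65.2, -12.0]
force: [-0.4, 0.1, -1.2]
finger_gap: 0.412
t 14.95 tcp bed [ 31.2  18.  204.4] F bed [-0.9  0.1 -0.9] gap 0.412
delta m/deg [-0.0006  0.0014  0.0008] [-0.06 -0.17 -0.01]
```

View pics/d9.png

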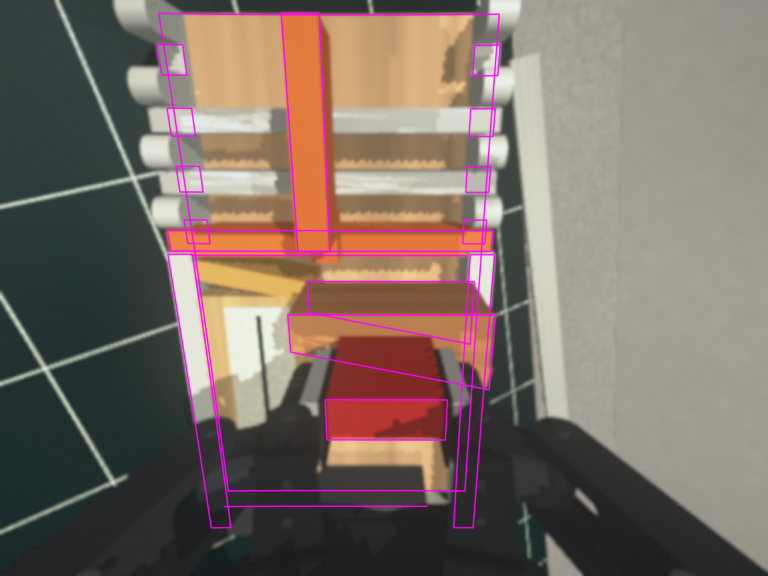

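```bash
python3 -m jog '[[0.02,0.001,0.001,0,0,0,-1],[0.04,0.001,0.001,0,0,0,-1],[0.05,0.001,0.001,0,0,0,-1],[0.055,0.001,0.001,0,0,0,-1],[0.06,0.001,0.001,0,0,0,-1],[0.06,0.001,0.001,0,0,0,-1]]'
python3 - <<'E'
from h import *
where()
p=shot('wrist','w8.png')
b=w2b(Q,arm.observe()['tool_pos'])[0]
draw(p,Q,'d10.png',None,1.5,wedgeL(b[0],b[1]+1.3,b[2]-55.7)+stopL())
E
```

```text
time_s: 15.6
tool_pos: [0.5889, 0.0264, 0.1997]
ee_rot: [0.2, 65.0, -11.9]
force: [-0.7, 0.0, -0.8]
finger_gap: 0.409
t 15.6 tcp bed [ 33.6  19.8 145.1] F bed [-1.  -0.1 -0.5] gap 0.409
```

View pics/d10.png

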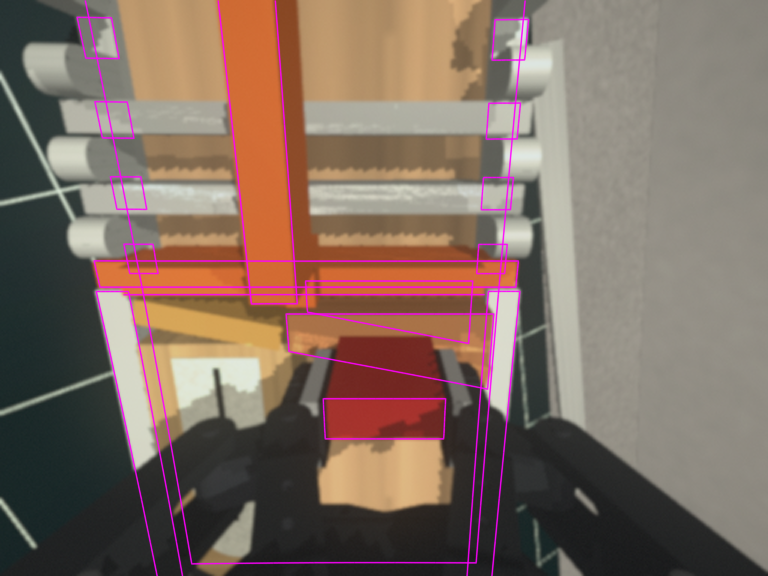

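```bash
python3 -m jog '[[0.006,0,-0.002,0,0,0,-1],[0.012,0,-0.002,0,0,0,-1],[0.016,0,-0.002,0,0,0,-1],[0.018,0,-0.002,0,0,0,-1],[0.018,0,-0.002,0,0,0,-1]]'
python3 - <<'E'
from h import *
where()
E
```

```text
time_s: 16.15
tool_pos: [0.5946, 0.0256, 0.1822]
ee_rot: [0.2, 65.0, -11.8]
force: [-0.3, -0.2, -1.2]
finger_gap: 0.412
t 16.15 tcp bed [ 31.5  20.2 126.8] F bed [-0.7 -0.3 -0.9] gap 0.412
```

```bash
python3 -m jog '[[0.001,0,0,0,0,0,-1],[0.0015,0,0,0,0,0,-1],[0.0015,0,0,0,0,0,-1]]'
python3 - <<'E'
from h import *
where()
E
```

```text
time_s: 16.45
tool_pos: [0.5951, 0.0255, 0.1815]
ee_rot: [0.2, 65.0, -11.8]
force: [-2.6, 1.0, 1.6]
finger_gap: 0.41
t 16.45 tcp bed [ 31.7  20.2 125.9] F bed [-1.9  0.5  2.6] gap 0.41
```

```bash
python3 -m jog '[[0,0.001,-0.005,0,0,0,-1],[0,0.001,-0.01,0,0,0,-1],[0,0.002,-0.015,0,0,0,-1],[0,0.002,-0.02,0,0,0,-1],[0,0.002,-0.025,0,0,0,-1],[0,0.002,-0.025,0,0,0,-1]]'
python3 - <<'E'
from h import *
where()
p=shot('wrist','w9.png')
b=w2b(Q,arm.observe()['tool_pos'])[0]
draw(p,Q,'d11.png',None,1.5,wedgeL(b[0],b[1]+1.3,b[2]-55.7)+stopL())
E
```

```text
time_s: 17.05
tool_pos: [0.5737, 0.0326, 0.1711]
ee_rot: [0.3, 64.9, -11.7]
force: [0.4, 3.2, 5.4]
finger_gap: 0.412
t 17.05 tcp bed [  7.   22.7 126. ] F bed [2.  3.2 5.1] gap 0.412
```

View pics/d11.png

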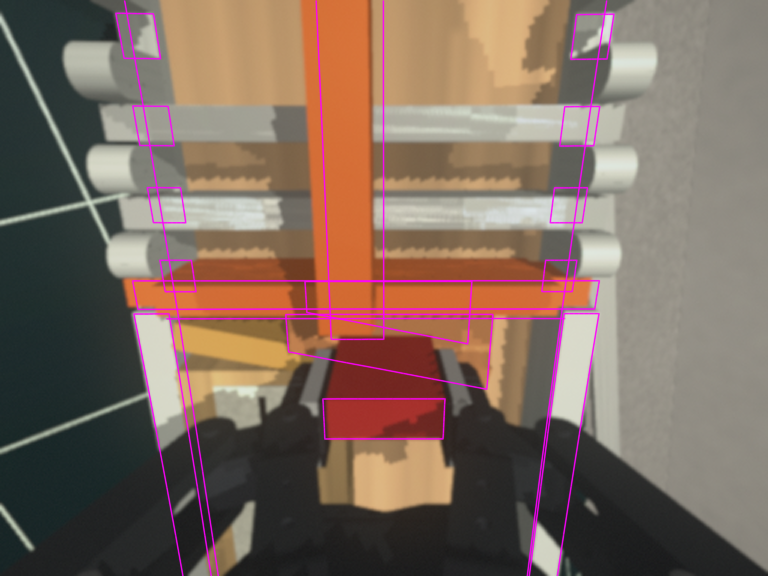

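```bash
python3 -m jog '[[0,0,-0.005,0,0,0,-1],[0,0,-0.01,0,0,0,-1],[0,0,-0.015,0,0,0,-1],[0,0,-0.02,0,0,0,-1],[0,0,-0.02,0,0,0,-1]]'
python3 - <<'E'
from h import *
where()
E
```

```text
time_s: 17.6
tool_pos: [0.5608, 0.0359, 0.1653]
ee_rot: [0.5, 64.4, -11.4]
force: [8.2, -1.8, 7.7]
finger_gap: 0.411
t 17.6 tcp bed [ -7.6  23.3 126.3] F bed [10.9 -0.1  3.4] gap 0.411
```

```bash
python3 -m jog '[[0,0,-0.004,0,0,0,-1],[0,0,-0.008,0,0,0,-1],[0,0,-0.012,0,0,0,-1],[0,0,-0.012,0,0,0,-1],[0,0,-0.012,0,0,0,-1]]'
python3 - <<'E'
from h import *
where()
p=shot('wrist','w10.png')
b=w2b(Q,arm.observe()['tool_pos'])[0]
draw(p,Q,'d12.png',None,1.5,wedgeL(b[0],b[1]+1.3,b[2]-55.7)+stopL())
E
```

```text
time_s: 18.1
tool_pos: [0.5512, 0.038, 0.1608]
ee_rot: [0.6, 64.3, -11.4]
force: [8.4, -4.0, 8.1]
finger_gap: 0.411
t 18.1 tcp bed [-18.4  23.4 126.4] F bed [11.6 -2.2  3.5] gap 0.411
```

View pics/d12.png

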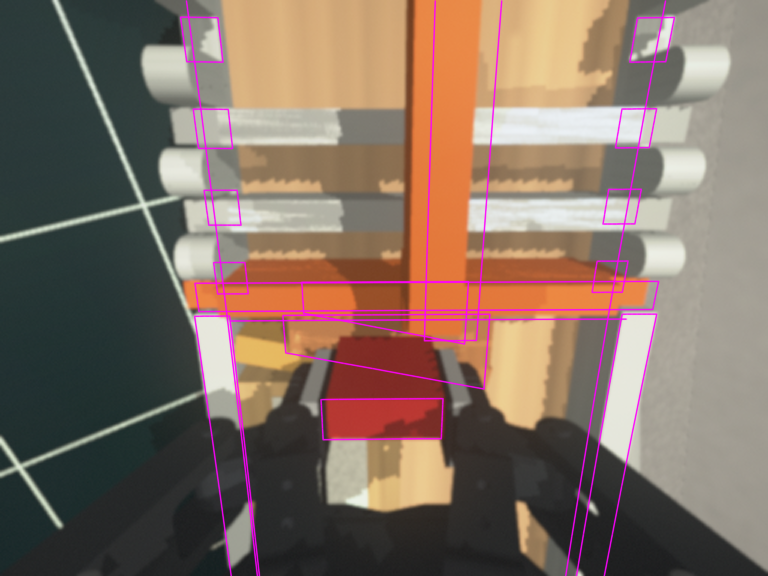

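```bash
python3 -m jog '[[0,0,-0.003,0,0,0,-1],[0,0,-0.006,0,0,0,-1],[0,0,-0.008,0,0,0,-1],[0,0,-0.008,0,0,0,-1]]'
python3 - <<'E'
from h import *
where()
E
```

```text
time_s: 18.55
tool_pos: [0.5453, 0.0393, 0.158]
ee_rot: [0.6, 64.1, -11.3]
force: [9.9, -7.1, 10.3]
finger_gap: 0.411
t 18.55 tcp bed [-25.1  23.4 126.5] F bed [14.5 -4.9  4.6] gap 0.411
```

```bash
python3 -m jog '[[0,0,-0.003,0,0,0,-1],[0,0,-0.005,0,0,0,-1],[0,0,-0.006,0,0,0,-1],[0,0,-0.006,0,0,0,-1]]'
python3 - <<'E'
from h import *
where()
E
```

```text
time_s: 18.95
tool_pos: [0.5406, 0.0403, 0.1559]
ee_rot: [0.7, 64.1, -11.3]
force: [10.6, -8.5, 11.9]
finger_gap: 0.408
t 18.95 tcp bed [-30.2  23.5 126.5] F bed [16.  -6.1  5.7] gap 0.408
```

```bash
python3 -m jog '[[0,0,-0.002,0,0,0,-1],[0,0,-0.004,0,0,0,-1],[0,0,-0.006,0,0,0,-1],[0,0,-0.006,0,0,0,-1]]'
python3 - <<'E'
from h import *
where()
p=shot('wrist','w11.png')
b=w2b(Q,arm.observe()['tool_pos'])[0]
draw(p,Q,'d13.png',None,1.5,wedgeL(b[0],b[1]+1.3,b[2]-55.7)+stopL())
E
```

```text
time_s: 19.35
tool_pos: [0.5391, 0.0408, 0.1554]
ee_rot: [0.8, 63.6, -11.1]
force: [17.3, -15.4, 14.2]
finger_gap: 0.415
t 19.35 tcp bed [-31.9  23.6 126.7] F bed [ 24.2 -11.5   4.4] gap 0.415
```

View pics/d13.png

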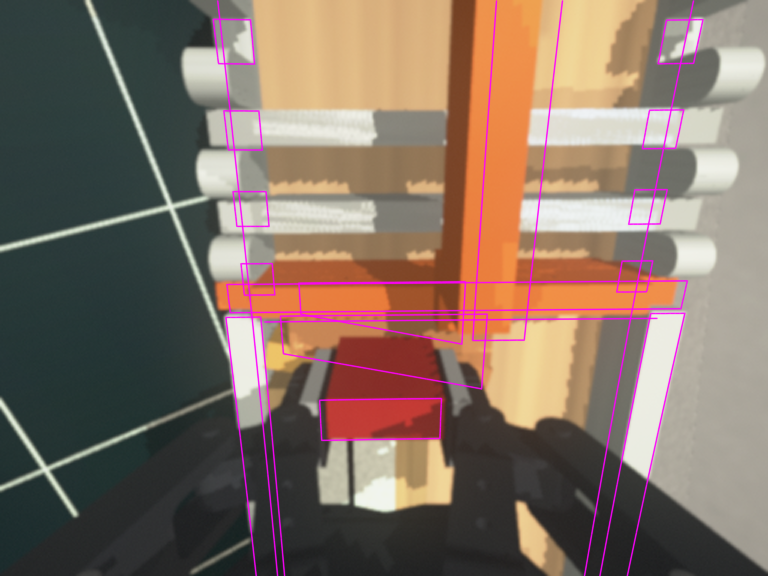

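```bash
python3 -m jog '[[0,0,-0.003,0,0,0,-1],[0,0,-0.006,0,0,0,-1],[0,0,-0.008,0,0,0,-1],[0,0,-0.008,0,0,0,-1]]'
python3 - <<'E'
from h import *
where()
E
```

```text
time_s: 19.8
tool_pos: [0.5375, 0.0414, 0.155]
ee_rot: [1.1, 63.1, -10.9]
force: [25.6, -28.4, 19.4]
finger_gap: 0.411
t 19.8 tcp bed [-33.6  23.9 127.1] F bed [ 36.2 -22.4   4.5] gap 0.411
```

```bash
python3 -m jog '[[0,0,0.005,0,0,0,-1],[0,-0.001,0.009,0,0,0,-1],[0,-0.001,0.009,0,0,0,-1]]'
python3 - <<'E'
from h import *
where()
p=shot('wrist','w12.png')
E
```

```text
time_s: 20.1
tool_pos: [0.5385, 0.0407, 0.1554]
ee_rot: [1.0, 63.7, -11.0]
force: [12.3, -6.7, 16.5]
finger_gap: 0.411
t 20.1 tcp bed [-32.4  23.3 127. ] F bed [19.2 -4.   9.3] gap 0.411
```

View pics/w12.png

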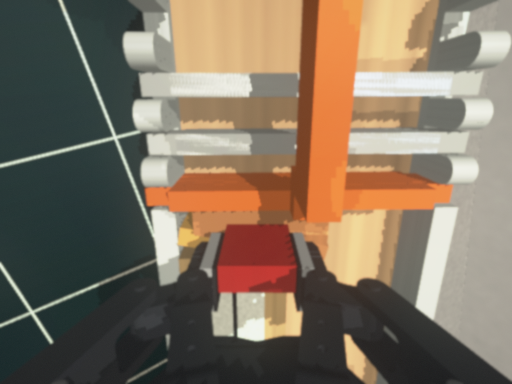

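```bash
python3 -m jog '[[0,0,0.005,0,0,0,-1],[0,0,0.005,0,0,0,0.5],[0,0,0.005,0,0,0,0.5],[0,0,0.005,0,0,0,0.5],[0,0,0.005,0,0,0,0.5],[-0.03,0,0.005,0,0,0,0.5],[-0.07,0,0.005,0,0,0,0.5],[-0.11,0,0.005,0,0,0,0.5],[-0.14,-0.02,0.005,0,0,0,0.5],[-0.16,-0.05,0.005,0,0,0,1],[-0.16,-0.08,0.005,0,0,0,1],[-0.16,-0.08,0.005,0,0,0,1],[-0.16,-0.08,0.005,0,0,0,1]]'
python3 - <<'E'
from h import *
where()
p=shot('wrist','w13.png');t=shot('top','t13.png')
import pickle;pickle.dump((p,t),open('w13.pkl','wb'))
draw(p,Q,'d14.png',None,1.5,wedgeL(-30,23.8,70)+stopL())
E
```

```text
time_s: 21.45
tool_pos: [0.4489, -0.0251, 0.2957]
ee_rot: [0.2, 65.1, -11.9]
force: [0.0, 0.4, -0.2]
finger_gap: 1.0
t 21.45 tcp bed [-40.2 -59.6 285.4] F bed [-0.2  0.3 -0.2] gap 1.0
```

View pics/d14.png

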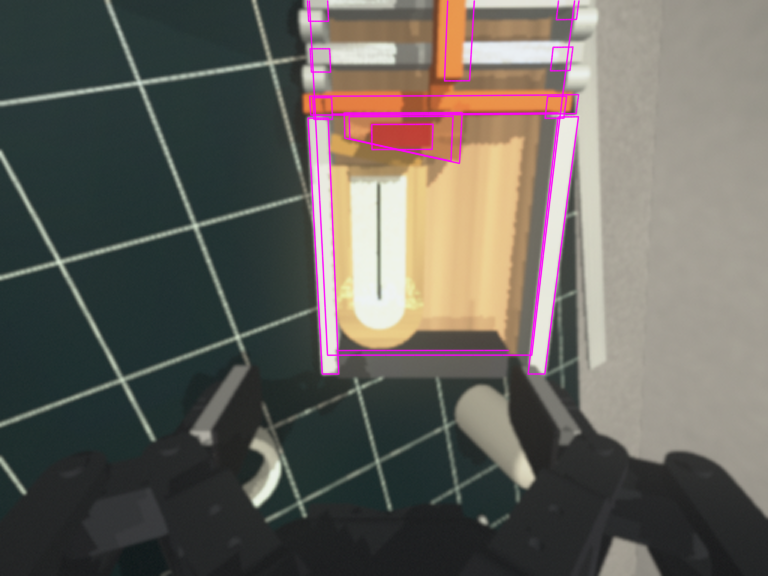

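View pics/t13.png

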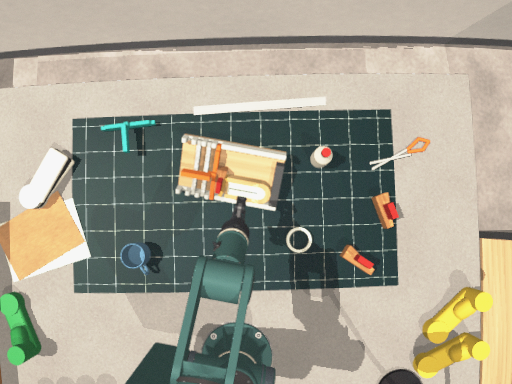

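```bash
python3 - <<'E'
from h import *
import pickle
p,t=pickle.load(open('w13.pkl','rb'))
draw(p,Q,'d15.png',(195,60,395,255),3.9,wedgeL(-30,23.8,70)+[[(-80,-140,36),(60,-140,36)],[(-80,20+7,36),(-78,20+7,36),(-12,20-7,36)],[(-80,-140,0),(60,-140,0)]])
im=cv2.cvtColor(p['img'],cv2.COLOR_RGB2BGR);cv2.imwrite('pics/c13.png',cv2.resize(im[60:255,195:395],None,fx=3.9,fy=3.9,interpolation=2))
E
```

```text
(no output)
```

View pics/d15.png

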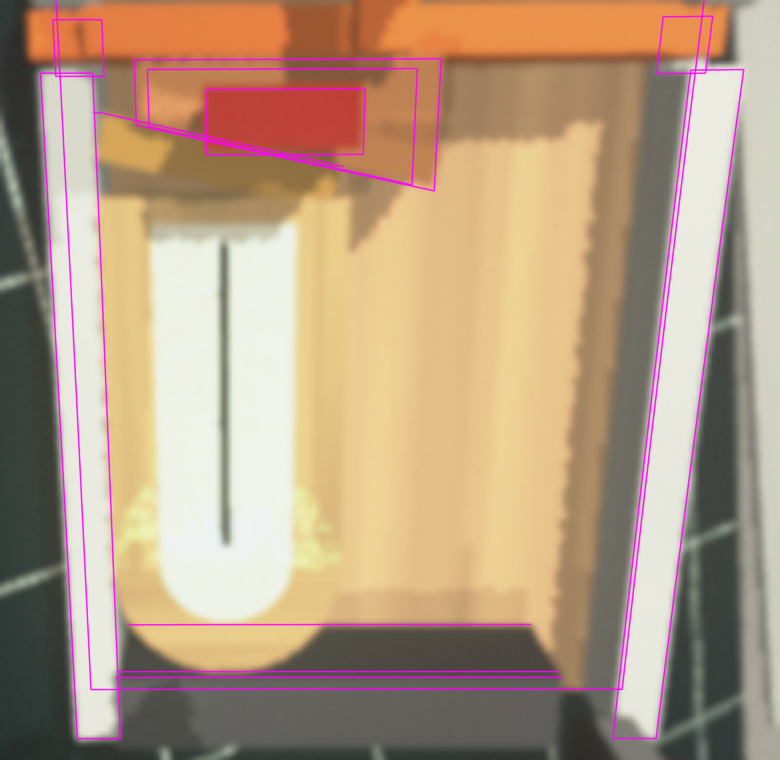

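View pics/c13.png

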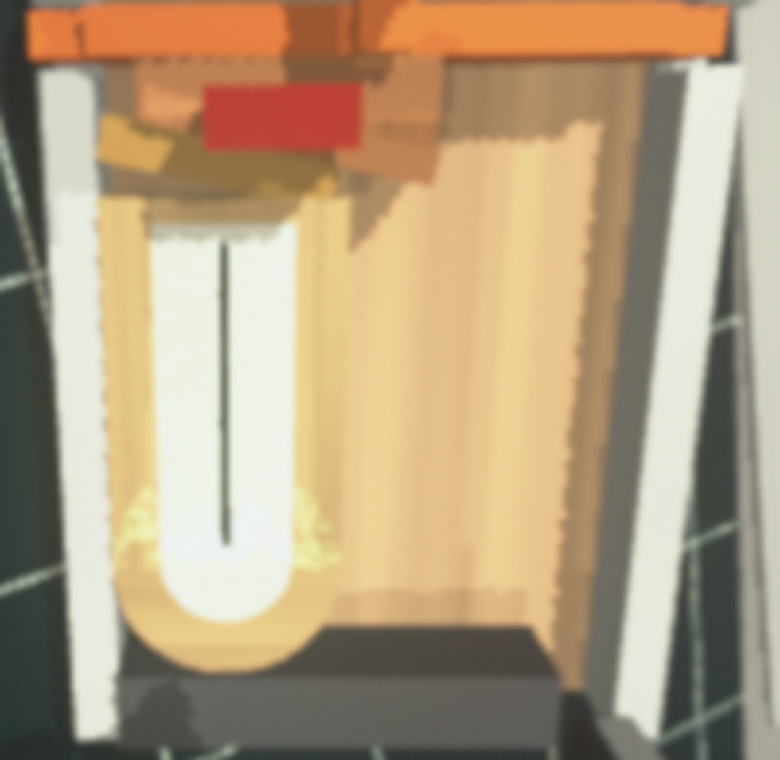

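```bash
python3 - <<'E'
from h import *
where()
p=shot('wrist');s=shot('scene')
ex=[[(a-4,b,c) for a,b,c in l] for l in stopL(45.7)]
draw(p,Q,'d16.png',(195,0,395,110),3.9,ex+wedgeL(-30,23.8,70))
draw(s,Q,'d17.png',(190,160,360,280),4.5,ex+wedgeL(-30,23.8,70))
E
```

```text
t 21.55 tcp bed [-40.1 -58.5 285.1] F bed [ 0.5 -1.5  0.2] gap 0.999
```

View pics/d16.png

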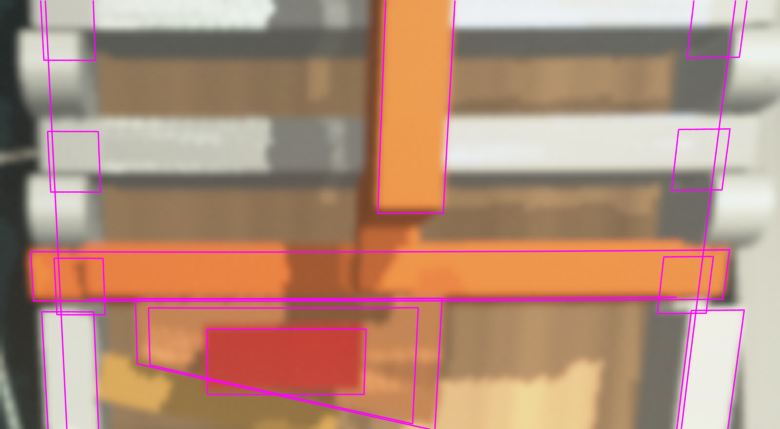

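View pics/d17.png

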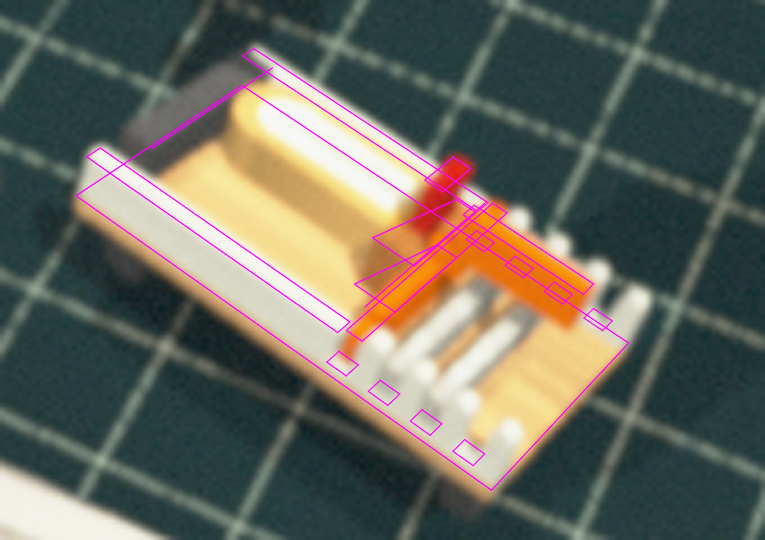

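```bash
python3 -c "
from workcell import arm
print(arm.sign_off())"
```

```text
the job is handed in; nothing more can be done
None
```

The form is clamped and the job is handed in, at about 21.6 s of the 72 s allowed.

**What I did:**
- I lifted the orange stop out of the y = 141 notches, carried it over both bars, and set it down in the y = 45 notches.
- I took the smallest of the three red-handled wedges, laid it on the bed thin end down-slope, and drove it until it stalled. The push rose from about 11 to 36 N. I then let go and moved the arm clear.

**Last checks:**
- **Stop:** in the wrist and scene pictures it sits at notch-floor height at y = 45, to within about 1–2 mm.
- **Wedge:** it stayed at about x = -30, y = 24 mm after release, where about -28 and 24 was expected.
- **Form:** the toe meets the y = -140 line of the toe block.
- **Other things:** both bars are still in their notches. The glue bottle, tape roll and mug look unmoved in the top view, which I compared only by eye.

**Off or worth knowing:**
- The wedge dragged the stop about 4 mm down-slope, to the end of its x play.
- The wrist force briefly read about 45 N while I seated the held stop. That load went through the finger grip, not the gripper's body.
- The wedge took about 11–16 N to drive, a little above the stated 2–10 N.

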